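Close and bolt the tambour cover of a bakeware bin

ROBOT

A 6-joint arm with a two-finger parallel gripper is mounted at the origin on the work surface. World frame = base frame: x ahead of the robot, y to its left, z up, the work surface at z = 0. Lengths are in m, angles in rad, forces in N, time in s.
With the tool pointing down it reaches from about 0.4 to 0.825 m from the base axis. Payload 7 kg.
Tool frame: the origin (TCP) lies on the front face of the gripper's body, between the roots of the fingers; the fingertips stand 66 mm ahead of it and the grasp point (between the pads) lies 47 mm ahead of it; z points along the fingers, y is the direction in which the jaws open and shut (so a half turn about z gives the same grasp; the last joint's range is limited). The gripper opens to 88 mm and grips with 3 to 60 N. Pads are 19 mm wide; open, the fingers measure 130 mm over their backs; the gripper's body (78 mm by 193 mm) begins 47 mm behind the grasp point.
Start: joints at [1.626, 0.359, 0.012, 0, -1.224, -0.288], TCP at [0.156, 0.657, 0.292] pointing down, gripper open.
Joint ranges: [-3.07, 3.07], [-1.43, 2.12], [-1.02, 1.25], [-3.03, 1.67], [-3.05, -0], [-3.03, 3.03]. Speed limits (rad/s): [2.39, 2.39, 3.01, 3.14, 3.14, 3.14].

INTERFACE

Orientations are given as a unit quaternion [w, x, y, z].
In Python, from bench import r gives the robot as it stands. The module is installed in compiled form; this text tells all that it offers.
- The arm moves only by the tool drive_tool, never from a script. Its argument "series" is a list of rows, each a list of 7 numbers: the shift along the tool's x, y, z as a fraction of full scale, then the turn, a rotation vector about the tool's x, y, z as a fraction of full scale, then the gripper's target within -1 to 1 (fully open at 1, half-way at 0, shut at -1). In form: [[tx, ty, tz, wx, wy, wz, gripper], ...]. A call has exactly 10 rows; each row is the pose to reach, as a shift and turn from the pose measured when the call began, along the tool's axes at that moment; what a row does not reach only later rows make up. Full scale, the value 1, is 0.8 m for a shift and 90 degrees for a turn. A row lasts 1/8 s, in which the tool goes at most 62.5 mm and 10.7 degrees, less where a joint would pass 70% of its speed; a pose out of reach is approached as far as the arm can. A call with a number of a shift or a turn outside -1 to 1 is refused whole. A call with a gripper value outside its range is refused whole. The fingers move at their own pace and stop on an object; "squeeze" is the grip in N (left out, the last holds). Time passes only in rows, so rows that repeat a pose let the fingers close, or fill a call up. It gives the time, the measured TCP pose, the force and the opening at its end, in the units of the state.
- r.read_state(): the state, without advancing time (a new reading comes with each control period).
- r.get_image(name): name is "scene" or "side" or "wrist"; returns the picture (400x640x3 uint8, blue, green, red); there is no depth.
- r.camera_params(name): a dict with "fov_y" (degrees; the focal length in pixels is half the picture's height over the tangent of half this angle, whatever the lens; pixels are square), "cx", "cy" (the principal point, pixels), "k1" (the pictures are not rectified: a ray, as slopes to the right and down, at radius r is drawn at 1 + k1 r^2 times it, then the intrinsics apply), "pose" (4x4, takes a point from camera to world coordinates); the wrist camera has in their place "tool_from_camera" (4x4, takes a point from camera to tool coordinates, whose origin is the TCP and whose axes are the flange's). Camera axes: x right, y down, z forward; pixel columns grow to the right and rows downward; lengths in m; the calibration is good to about 2 mm. A picture is of the moment at which its call begins: read the wrist's pose just before it. camera_params takes no time and is no camera call.
- r.finish_job(): hands the job in, once; it reports no verdict.
The state is a dict: "clock": time; "joints": joint angles; "dq": joint speeds; "joint_efforts": joint torques, N m; "tool_pos": TCP position; "ee_rot": TCP orientation; "ft_force": force on the tool from outside, world axes, zero at the start; "torque": the same for the moment, N m; "gripper_width": opening from 0.0 (shut) to 1.0 (fully open).
Only numpy, scipy, OpenCV 4.12 (cv2) and the standard library are available. Lean on these libraries where they do the work, as an engineer would, in place of code of your own. Each camera call takes 0.05 s, during which the arm holds its last target.

TASK

Draw the slatted tambour cover over the open bakeware bin and lock it by sliding its bolt fully home into the keeper pocket. The pocket is out of sight under the steel hood, so feel for it: wherever the bolt is stopped short, ease the cover along and try again. Then let go, and leave the pan, lid, rack and muffin cups alone.

Things in the scene. Friction and masses are not known exactly. Their poses are not given: they have to be found in the camera images.
- bin: Low pale-wood bakeware bin, fixed on the counter, 300 mm along its x, 440 mm along its y, walls 66 mm high. Origin on the counter; in its own frame the bin spans x -160 to +140, y -200 to +240 mm; z is up. A steel hood runs along its far (+x) edge.
- hood (a point): Middle of the hood's top, 105 mm above the counter (hood 78 mm along the bin's x, 370 mm along y; axes as the bin's). Unseen under it, along y, stands a keeper strip with one pocket 20 mm wide for the bolt's 14 mm round-nosed rod. Where the pocket lies differs each time and cannot be seen: it meets the bolt at a cover joint value somewhere from 0.10 to 0.16.
- cover (a joint): Slide of the brown slatted cover (220 mm along the bin's y, top 70 mm above the counter), m: 0 open, grows as the cover moves to the bin's -y, end stop at 0.17; the opening is fully covered from 0.09 on. It has no handle: move it by the bolt's knob. About 2.5 N of friction, no spring; it stays where it is left.
- bolt (a joint): Slide of the barrel bolt on the cover, m: 0 drawn back, grows towards the bin's +x (the hood), 0.05 fully home. Away from the pocket its nose strikes the strip and it stops at about 0.01; in the pocket it runs on to its stop at 0.05. The nose enters freely within 3 mm of the pocket's middle; further off it catches on the pocket's edge. About 2 N of friction, no spring.
- knob (a point): Bolt's black knob, an upright block 30 mm along the bin's x, 22 mm along y, 94 to 150 mm above the counter, rigid with the bolt; point on its centre line, 126 mm above the counter; axes as the bin's. Both joints at 0: it lies at x -20, y +60 mm in the bin's frame; the cover carries it to -y, the bolt to +x. All else within 100 mm of it is lower than 106 mm.
- cup_a: Orange muffin cup, 68 mm across, 36 mm high, standing inside the bin on its floor; origin at the centre of its underside.
- cup_b: A second such orange muffin cup in the bin.
- pan: Round aluminium pizza pan, 300 mm across, 18 mm high, flat on the counter; origin at the centre of its underside.
- pot_lid: Round black plastic lid with a knob, 170 mm across, 42 mm high, flat on the counter; origin at the centre of its underside.
- rack: Stainless wire cooling rack, 210 by 156 mm, 22 mm high, on the counter; origin at the centre of its underside.

How it is judged:
On the way, in this order (a step that is already met when the one before it is completed fails the run):
1. the tambour cover is drawn over the opening (value of joint cover above 0.09 m), for 0.1 s.
2. the bolt is slid fully home in its keeper (value of joint bolt above 0.043 m), for 0.2 s.
At the end, for the whole second after the job is handed in: The cover is past 0.09 (opening covered), the bolt stands in the keeper within 7 mm of its inner stop (joint above 0.043), both are at rest (value of joint cover above 0.09 m and value of joint bolt above 0.043 m and velocity of joint cover between -0.01 and 0.01 m/s and velocity of joint bolt between -0.01 and 0.01 m/s); the robot touches nothing.
It fails at once if the pan, lid or rack is pushed more than 30 mm (distance of any of pan, pot_lid, rack from where it was at the start of the episode above 0.03 m).
It fails at once if a muffin cup is pushed more than 30 mm (distance of any of cup_a, cup_b from where it was at the start of the episode above 0.03 m).
It also fails if it takes over 61 s, if anything falls off the work surface, if the arm or the gripper's body presses on something with over 40 N, if the wrist force passes 120 N, or if a joint passes its speed limit or range.

## Working session

There is one attempt and no reset: what is moved stays moved. The work goes in short steps, Python scripts to look and compute and a tool call to move; the robot and the scene stay as the last step left them, time stands still between calls to the robot, and variables do not carry over. Pictures are saved under pics/ and viewed, and the job is handed in when it is done.

Besides the shell and the picture viewer there is one more tool, called after "Request:" as name(argument=value, ...), one argument or row to a line, values as JSON. drive_tool: Moves the arm, as the interface text tells. Its arguments: {"type":"object","properties":{"series":{"type":"array","items":{"type":"array","items":{"type":"number","minimum":-1,"maximum":1}}},"squeeze":{"type":"number"}},"required":["series"]}

```bash
mkdir -p pics; cat > h.py <<'E'
import numpy as np, cv2
from bench import r
from scipy.spatial.transform import Rotation as R
def RT(s):
    q=s['ee_rot']; T=np.eye(4); T[:3,:3]=R.from_quat([q[1],q[2],q[3],q[0]]).as_matrix(); T[:3,3]=s['tool_pos']; return T
def cam(name,s=None):
    p=r.camera_params(name); f=200/np.tan(np.radians(p['fov_y'])/2)
    T=np.array(p['pose']) if 'pose' in p else RT(s)@np.array(p['tool_from_camera'])
    return f,p['cx'],p['cy'],p['k1'],T
def ray(c,u,v):
    f,cx,cy,k1,T=c; d=np.array([(u-cx)/f,(v-cy)/f]); x=d.copy()
    for _ in range(30): x=d/(1+k1*(x@x))
    w=T[:3,:3]@np.array([x[0],x[1],1]); return T[:3,3],w
def onz(c,u,v,z):
    o,w=ray(c,u,v); return o+w*(z-o[2])/w[2]
def proj(c,P):
    f,cx,cy,k1,T=c; q=T[:3,:3].T@(np.array(P)-T[:3,3]); x=q[:2]/q[2]; x=x*(1+k1*(x@x)); return x*f+[cx,cy]
E
python3 - <<'E'
from h import *
s=r.read_state(); print(s)
for n in ['scene','side','wrist']:
    cv2.imwrite(f'pics/{n}0.png',r.get_image(n)); print(n,r.camera_params(n))
E
```

```text
{'clock': 0.0, 'joints': array([ 1.62611258e+00,  3.59396316e-01,  1.10732503e-02, -3.23230164e-04,
       -1.22409347e+00, -2.88103935e-01]), 'dq': array([ 1.26456511e-03, -1.69011720e-04, -7.35398962e-05,  8.26486204e-04,
        1.27659758e-03, -1.69378250e-04]), 'joint_efforts': array([ 2.11029233e-03, -5.82720172e+01,  2.93057656e+01,  6.99679077e+00,
        7.02322679e-03, -1.52330790e-04]), 'tool_pos': array([0.15565037, 0.65642968, 0.29122761]), 'ee_rot': array([ 8.24154687e-04,  9.93227150e-01, -1.16185837e-01, -1.12990281e-05]), 'ft_force': array([-0.69064564,  0.8469476 ,  0.27738436]), 'torque': array([0.01685655, 0.03323036, 0.02124587]), 'gripper_width': 0.9999594729125604}
scene {'fov_y': 56.70978726222007, 'cx': 324.8889720065272, 'cy': 197.96544833411934, 'k1': -0.07101720220981317, 'pose': array([[-0.44224785,  0.60829517, -0.65908559,  1.41624118],
       [ 0.89675003,  0.28678073, -0.33704035,  0.47363046],
       [-0.01600697, -0.7400904 , -0.67231688,  1.03737718],
       [ 0.        ,  0.        ,  0.        ,  1.        ]])}
side {'fov_y': 48.448817398548854, 'cx': 318.9305017763116, 'cy': 194.13644577077176, 'k1': -0.06441065668183792, 'pose': array([[ 0.95906621, -0.18430104,  0.21500032,  0.20479566],
       [-0.28300237, -0.65081917,  0.7045169 , -0.9595743 ],
       [ 0.01008313, -0.73652395, -0.6763363 ,  1.05211159],
       [ 0.        ,  0.        ,  0.        ,  1.        ]])}
wrist {'fov_y': 70.51934692742498, 'cx': 322.74053334330154, 'cy': 197.88207628258803, 'k1': -0.03992917087786711, 'tool_from_camera': array([[ 5.88985106e-04, -9.63362193e-01, -2.68203166e-01,
         7.17133341e-02],
       [ 9.99999588e-01,  7.52552389e-04, -5.07062084e-04,
         8.16398821e-04],
       [ 6.90321374e-04, -2.68202757e-01,  9.63362240e-01,
        -9.17309239e-02],
       [ 0.00000000e+00,  0.00000000e+00,  0.00000000e+00,
         1.00000000e+00]])}
```

View pics/scene0.png

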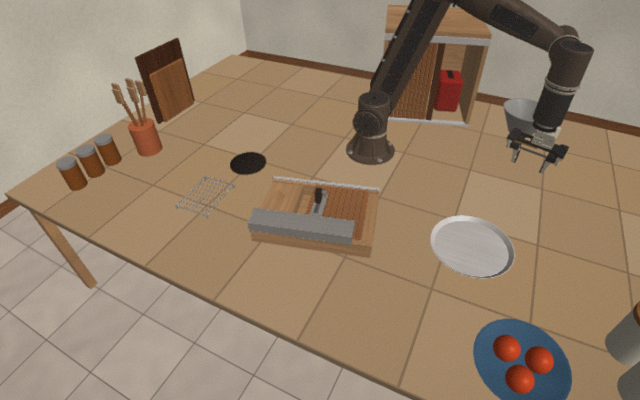

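View pics/side0.png

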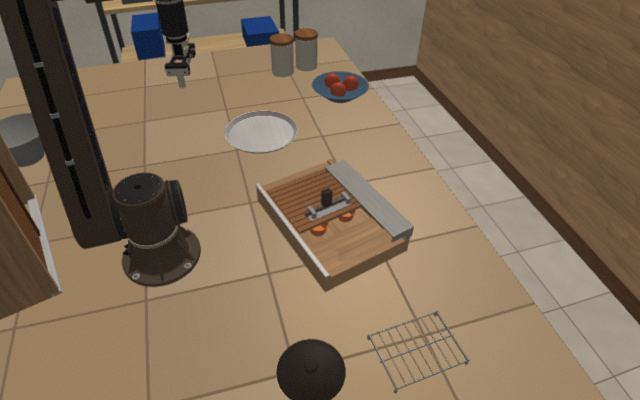

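View pics/wrist0.png

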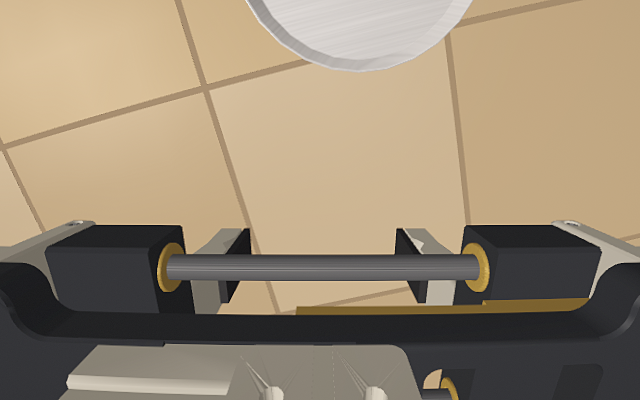

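The scene and side views both show the bin, with the hood at about (303,226) in scene and (370,200) in side. The black knob is at about (319,196) in scene and (326,197) in side. I'll zoom in on the corners next.

```bash
python3 - <<'E'
import cv2
a=cv2.imread('pics/scene0.png')[165:265,235:395]; cv2.imwrite('pics/sc1.png',cv2.resize(a,None,fx=5,fy=5,interpolation=cv2.INTER_CUBIC))
a=cv2.imread('pics/side0.png')[150:290,245:425]; cv2.imwrite('pics/si1.png',cv2.resize(a,None,fx=4,fy=4,interpolation=cv2.INTER_CUBIC))
E
```

```text
(no output)
```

View pics/sc1.png

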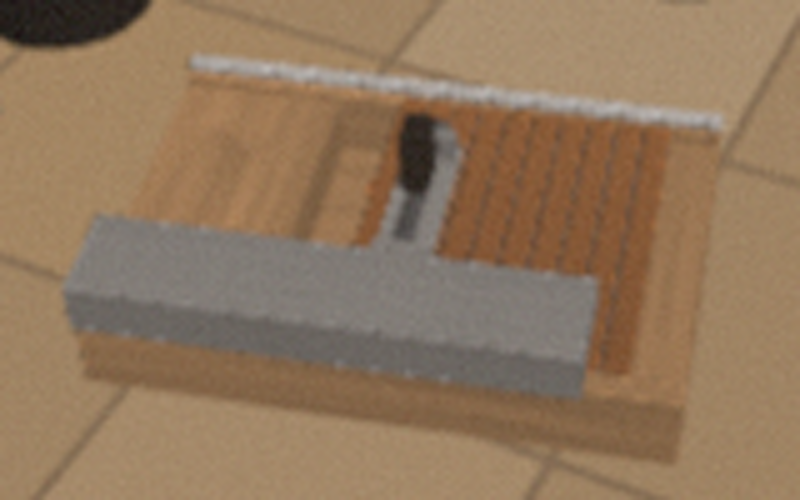

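View pics/si1.png

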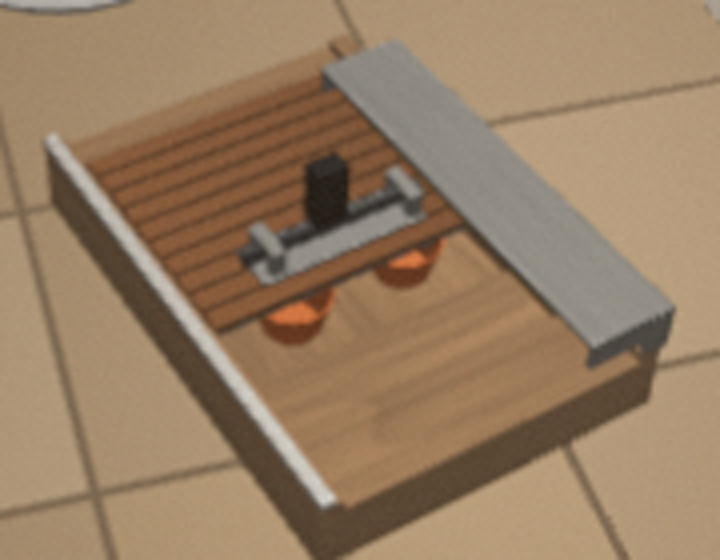

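```bash
python3 - <<'E'
from h import *
si=cam('side'); sc=cam('scene')
S=lambda x,y:(x/4+245-.4,y/4+150-.4)
C=lambda x,y:(x/5+235-.4,y/5+165-.4)
z=.105
A=np.array([onz(si,*S(*p),z) for p in [(323,70),(397,40),(673,310),(588,348)]])
B=np.array([onz(sc,*C(*p),z) for p in [(598,280),(583,358),(65,293),(97,217)]])
for n,Q in(('side',A),('scene',B)):
    ydir=(Q[0]-Q[3]+Q[1]-Q[2])/2; xd=(Q[1]-Q[0]+Q[2]-Q[3])/2
    print(n,Q[:,:2].round(4).tolist(),Q.mean(0).round(4),'len',np.linalg.norm(ydir),np.linalg.norm(xd),'yaw(x)',np.degrees(np.arctan2(-ydir[0],ydir[1])),np.degrees(np.arctan2(xd[1],xd[0])))
print('knob top side',onz(si,*S(327,160),.15), onz(si,*S(327,225),.094),'scene',onz(sc,*C(420,120),.15),onz(sc,*C(415,190),.094))
# white rail ends (height unknown) 
for z in(.066,.075):print(onz(si,*S(52,138),z),onz(si,*S(325,500),z),onz(sc,*C(722,120),z),onz(sc,*C(190,60),z))
E
```

```text
side [[0.5649, 0.1505], [0.6383, 0.1724], [0.7304, -0.1851], [0.6554, -0.2023]] [ 0.6473 -0.0161  0.105 ] len 0.36670475626344523 0.07678539547641244 yaw(x) 14.411949143175516 14.74947816365883
scene [[0.5642, 0.1513], [0.6358, 0.1707], [0.736, -0.1809], [0.6619, -0.2043]] [ 0.6495 -0.0158  0.105 ] len 0.3671540692285289 0.07597043526713829 yaw(x) 15.631597962947403 16.3763192218602
knob top side [ 0.518999   -0.00648655  0.15      ] [ 0.51630552 -0.01928088  0.094     ] scene [ 0.51037436 -0.01465786  0.15      ] [ 0.52614753 -0.01254729  0.094     ]
[0.33408645 0.17159799 0.066     ] [ 0.44411744 -0.25079635  0.066     ] [0.32160256 0.15796134 0.066     ] [ 0.43805905 -0.27015952  0.066     ]
[0.33290644 0.16127406 0.075     ] [ 0.44193321 -0.25726519  0.075     ] [0.3317446  0.16088608 0.075     ] [ 0.4471221  -0.26326816  0.075     ]
```

Request:
drive_tool(
  series=[
    [0.05, 0.056, 0, 0, 0, -0.03, 1],
    [0.1, 0.113, 0, 0, 0, -0.06, 1],
    [0.15, 0.169, 0, 0, 0, -0.09, 1],
    [0.2, 0.225, 0, 0, 0, -0.12, 1],
    [0.25, 0.281, 0, 0, 0, -0.15, 1],
    [0.3, 0.337, 0, 0, 0, -0.18, 1],
    [0.35, 0.393, 0, 0, 0, -0.2, 1],
    [0.4, 0.45, 0, 0, 0, -0.22, 1],
    [0.43, 0.484, 0, 0, 0, -0.24, 1],
    [0.43, 0.484, 0, 0, 0, -0.24, 1],
  ],
)

```text
clock: 1.4
tool_pos: [0.4016, 0.1983, 0.2919]
ee_rot: [0.001, 0.998, 0.07, -0.0]
ft_force: [-0.2, -0.1, 0.8]
gripper_width: 0.999
```

Request:
drive_tool(
  series=[
    [0.02, 0.055, 0, 0, 0, -0.02, 1],
    [0.04, 0.11, 0, 0, 0, -0.04, 1],
    [0.06, 0.165, 0, 0, 0, -0.06, 1],
    [0.08, 0.22, 0, 0, 0, -0.078, 1],
    [0.1, 0.26, 0, 0, 0, -0.078, 1],
    [0.104, 0.28, 0, 0, 0, -0.078, 1],
    [0.104, 0.28, 0, 0, 0, -0.078, 1],
    [0.104, 0.28, 0, 0, 0, -0.078, 1],
    [0.104, 0.28, 0, 0, 0, -0.078, 1],
    [0.104, 0.28, 0, 0, 0, -0.078, 1],
  ],
)

```text
clock: 2.65
tool_pos: [0.5152, -0.0111, 0.2924]
ee_rot: [0.001, 0.991, 0.132, -0.0]
ft_force: [0.6, 0.1, -0.0]
gripper_width: 1.001
```

```bash
python3 - <<'E'
from h import *
s=r.read_state(); T=RT(s); print(s['tool_pos'],np.degrees(np.arctan2(T[1,0],T[0,0])),s['joints'],s['ft_force'])
im=r.get_image('wrist'); cv2.imwrite('pics/w1.png',im)
E
```

```text
[ 0.5152082  -0.01114656  0.29240995] 15.155726298797182 [ 3.60467736e-01  9.43810631e-02 -3.35205051e-01  1.23346936e-03
 -1.14154704e+00  1.47433250e+00] [ 0.58847884  0.06492175 -0.04003   ]
```

View pics/w1.png

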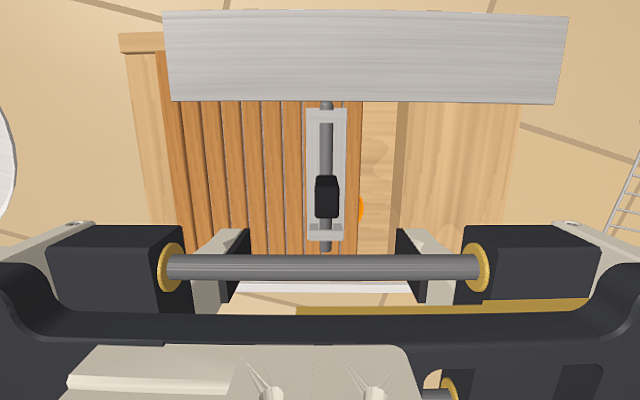

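```bash
python3 - <<'E'
from h import *
s=r.read_state(); c=cam('wrist',s); im=cv2.imread('pics/w1.png')
cv2.imwrite('pics/w1c.png',cv2.resize(im[165:260,280:380],None,fx=6,fy=6,interpolation=cv2.INTER_CUBIC))
for p in [((171,101),(554,103)),((163,13),(568,17))]:
    a,b=[onz(c,*q,.105) for q in p]; d=a-b; print(a,b,np.linalg.norm(d),np.degrees(np.arctan2(-d[0],d[1])))
E
```

```text
[0.56379923 0.15055647 0.105     ] [ 0.65974896 -0.20425868  0.105     ] 0.36755971974581064 15.132094255353614
[0.63702977 0.16852592 0.105     ] [ 0.73256521 -0.18402827  0.105     ] 0.36526904394800747 15.161942926683507
```

View pics/w1c.png

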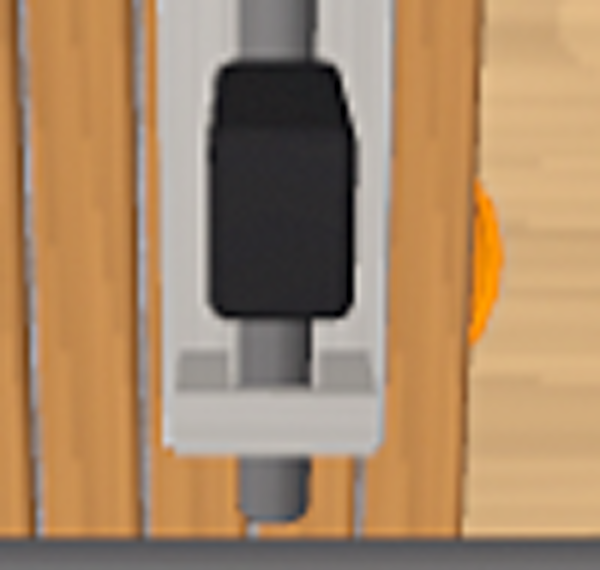

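```bash
python3 - <<'E'
from h import *
s=r.read_state(); c=cam('wrist',s); T=RT(s)
k=onz(c,282/6+280-.4,221/6+165-.4,.15); print(k, (T[:3,:3].T@(k-s['tool_pos'])))
a,b=[onz(c,282/6+280-.4,v/6+165-.4,.15) for v in(125,318)];print(np.linalg.norm(a-b))
E
```

```text
[ 0.5192579  -0.01420489  0.15      ] [0.0031092  0.0037138  0.14239451]
0.028899319732383903
```

The wrist view shows the knob's top face centred at (327,202). The hood edges give a yaw of 15.15°, which matches the tool. I'm descending to grip the knob.

Request:
drive_tool(
  series=[
    [0.004, 0.005, 0.03, 0, 0, 0, 1],
    [0.004, 0.005, 0.06, 0, 0, 0, 1],
    [0.004, 0.005, 0.09, 0, 0, 0, 1],
    [0.004, 0.005, 0.12, 0, 0, 0, 1],
    [0.004, 0.005, 0.143, 0, 0, 0, 1],
    [0.004, 0.005, 0.143, 0, 0, 0, 1],
    [0.004, 0.005, 0.143, 0, 0, 0, -1],
    [0.004, 0.005, 0.143, 0, 0, 0, -1],
    [0.004, 0.005, 0.143, 0, 0, 0, -1],
    [0.004, 0.005, 0.143, 0, 0, 0, -1],
  ],
  squeeze=30,
)

```text
clock: 3.95
tool_pos: [0.5195, -0.0144, 0.1784]
ee_rot: [0.001, 0.991, 0.132, 0.0]
ft_force: [-1.8, -0.9, -0.9]
gripper_width: 0.606
```

```bash
python3 - <<'E'
from h import *
s=r.read_state(); print(s)
cv2.imwrite('pics/w2.png',r.get_image('wrist'))
E
```

```text
{'clock': 3.95, 'joints': array([ 0.35107458,  0.21128346, -0.48247496,  0.00149865, -0.87672526,
        1.48315987]), 'dq': array([-0.00086613,  0.00357752, -0.00181949,  0.00043356,  0.00138754,
        0.00114579]), 'joint_efforts': array([ 1.16328339e-02, -4.13892567e+01,  2.40976006e+01,  5.64508349e+00,
        8.03012587e-02, -3.75121190e-04]), 'tool_pos': array([ 0.51951514, -0.01437138,  0.1783618 ]), 'ee_rot': array([5.28225522e-04, 9.91274347e-01, 1.31813553e-01, 2.77921903e-04]), 'ft_force': array([-1.79805379, -0.89811426, -0.92745295]), 'torque': array([-0.05975246, -0.00741642,  0.01174425]), 'gripper_width': 0.6061979383354805}
```

View pics/w2.png

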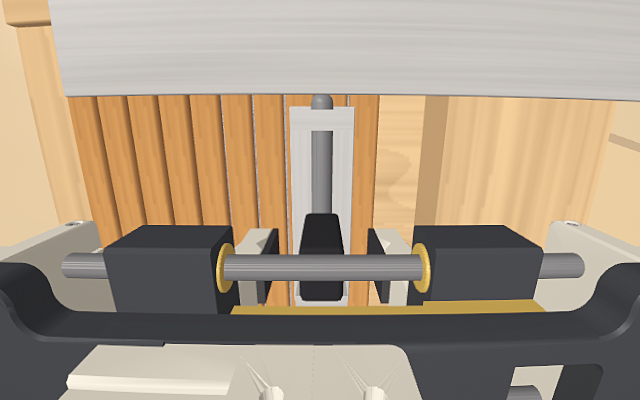

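The fingers straddle the knob and are still closing, so I'll hold the pose until they finish.

Request:
drive_tool(
  series=[
    [0, 0, 0, 0, 0, 0, -1],
    [0, 0, 0, 0, 0, 0, -1],
    [0, 0, 0, 0, 0, 0, -1],
    [0, 0, 0, 0, 0, 0, -1],
    [0, 0, 0, 0, 0, 0, -1],
    [0, 0, 0, 0, 0, 0, -1],
    [0, 0, 0, 0, 0, 0, -1],
    [0, 0, 0, 0, 0, 0, -1],
    [0, 0, 0, 0, 0, 0, -1],
    [0, 0, 0, 0, 0, 0, -1],
  ],
)

```text
clock: 5.25
tool_pos: [0.5194, -0.0144, 0.1782]
ee_rot: [0.001, 0.991, 0.132, 0.0]
ft_force: [-0.2, 1.5, 0.3]
gripper_width: 0.248
```

The opening of 21.8 mm shows the knob is gripped. Next I draw the cover to about 0.102.

Request:
drive_tool(
  series=[
    [0, 0.02, 0, 0, 0, 0, -1],
    [0, 0.04, 0, 0, 0, 0, -1],
    [0, 0.06, 0, 0, 0, 0, -1],
    [0, 0.08, 0, 0, 0, 0, -1],
    [0, 0.1, 0, 0, 0, 0, -1],
    [0, 0.115, 0, 0, 0, 0, -1],
    [0, 0.128, 0, 0, 0, 0, -1],
    [0, 0.128, 0, 0, 0, 0, -1],
    [0, 0.128, 0, 0, 0, 0, -1],
    [0, 0.128, 0, 0, 0, 0, -1],
  ],
)

```text
clock: 6.5
tool_pos: [0.546, -0.1132, 0.1783]
ee_rot: [0.001, 0.991, 0.132, -0.0]
ft_force: [-0.9, -2.6, -0.8]
gripper_width: 0.25
```

```bash
cat >> h.py <<'E'
T0=np.array([0.5194,-0.0144,0.1782]); A0=np.radians(15.14)
def q():
    s=r.read_state(); d=np.array(s['tool_pos'])-T0; c,n=np.cos(A0),np.sin(A0)
    f=np.array(s['ft_force']); T=RT(s)
    print('t',round(s['clock'],2),'bolt~',round((c*d[0]+n*d[1])*1e3,1),'cover~',round(-(-n*d[0]+c*d[1])*1e3,1),'z',round(d[2]*1e3,1),'F bin x,y,z',round(c*f[0]+n*f[1],1),round(-n*f[0]+c*f[1],1),round(f[2],1),'w',round(s['gripper_width']*88,1),'yaw',round(np.degrees(np.arctan2(T[1,0],T[0,0])),2))
    return s
E
python3 - <<'E'
from h import *
q()
cv2.imwrite('pics/w3.png',r.get_image('wrist'))
E
```

```text
t 6.5 bolt~ -0.1 cover~ 102.3 z 0.1 F bin x,y,z -1.6 -2.3 -0.8 w 22.0 yaw 15.16
```

View pics/w3.png

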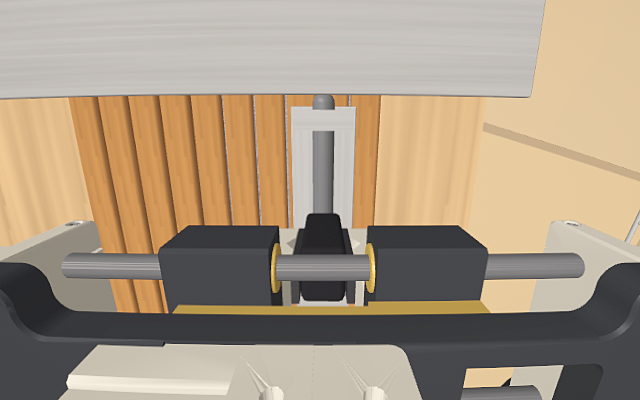

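The cover moved with the knob to about 102 mm. Now the first probe.

Request:
drive_tool(
  series=[
    [0.003, 0, 0, 0, 0, 0, -1],
    [0.006, 0, 0, 0, 0, 0, -1],
    [0.009, 0, 0, 0, 0, 0, -1],
    [0.011, 0, 0, 0, 0, 0, -1],
    [0.013, 0, 0, 0, 0, 0, -1],
    [0.015, 0, 0, 0, 0, 0, -1],
    [0.017, 0, 0, 0, 0, 0, -1],
    [0.018, 0, 0, 0, 0, 0, -1],
    [0.018, 0, 0, 0, 0, 0, -1],
    [0.018, 0, 0, 0, 0, 0, -1],
  ],
)

```text
clock: 7.8
tool_pos: [0.56, -0.1092, 0.1783]
ee_rot: [0.001, 0.991, 0.132, 0.0]
ft_force: [-0.5, 1.0, -1.5]
gripper_width: 0.246
```

```bash
python3 -c "
from h import *
q()"
```

```text
t 7.8 bolt~ 14.4 cover~ 102.2 z 0.1 F bin x,y,z -0.3 1.1 -1.5 w 21.6 yaw 15.16
```

The tool has reached 14.4 mm with almost no force. I'll check for slip before going on.

```bash
python3 - <<'E'
from h import *
q()
cv2.imwrite('pics/w4.png',r.get_image('wrist'))
E
```

```text
t 7.8 bolt~ 14.4 cover~ 102.2 z 0.1 F bin x,y,z -0.3 1.1 -1.5 w 21.6 yaw 15.16
```

View pics/w4.png

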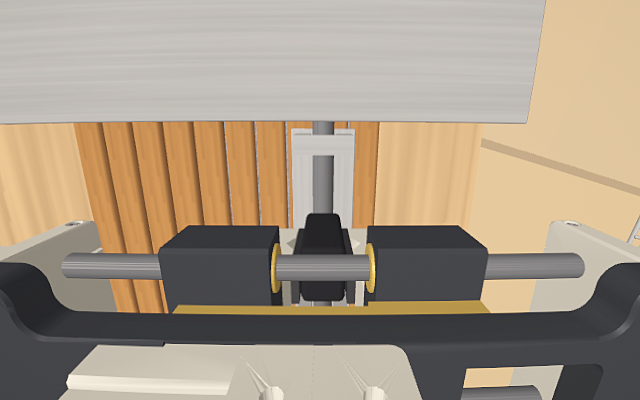

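There is no slip: the knob is still at (323,213) between the pads. The nose has gone past the 10 mm stop line, so I'll push on.

Request:
drive_tool(
  series=[
    [0.003, 0, 0, 0, 0, 0, -1],
    [0.006, 0, 0, 0, 0, 0, -1],
    [0.009, 0, 0, 0, 0, 0, -1],
    [0.012, 0, 0, 0, 0, 0, -1],
    [0.015, 0, 0, 0, 0, 0, -1],
    [0.018, 0, 0, 0, 0, 0, -1],
    [0.02, 0, 0, 0, 0, 0, -1],
    [0.02, 0, 0, 0, 0, 0, -1],
    [0.02, 0, 0, 0, 0, 0, -1],
    [0.02, 0, 0, 0, 0, 0, -1],
  ],
)

```text
clock: 9.1
tool_pos: [0.5651, -0.108, 0.1772]
ee_rot: [0.001, 0.991, 0.131, -0.011]
ft_force: [-35.7, -6.1, 25.3]
gripper_width: 0.25
```

```bash
python3 - <<'E'
from h import *
q()
cv2.imwrite('pics/w5.png',r.get_image('wrist'))
E
```

```text
t 9.1 bolt~ 19.7 cover~ 102.3 z -1.0 F bin x,y,z -36.1 3.4 25.3 w 22.0 yaw 15.04
```

View pics/w5.png

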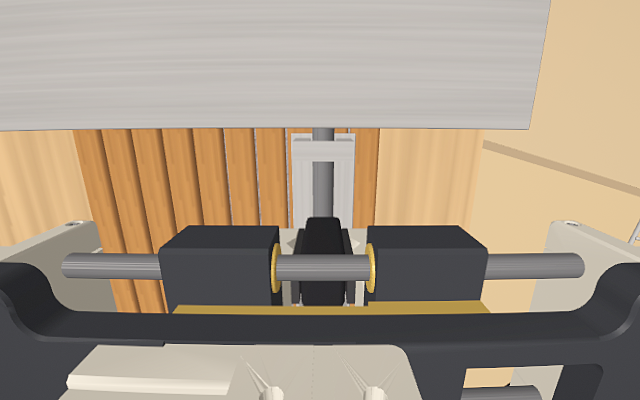

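The bolt now stops at about 18 mm with 36 N on the wrist, and there is a slight slip in the grip (knob row 213 to 217). That depth fits the round nose catching on the pocket's edge, so the pocket should be a few mm off. I'll back off, correct the tilt and try further along.

```bash
cat >> h.py <<'E'
def fix(s):
    T=RT(s); a=A0; x=np.array([np.cos(a),np.sin(a),0]); z=np.array([0,0,-1.]); D=np.c_[x,np.cross(z,x),z]
    print('turn fix (frac)',(R.from_matrix(T[:3,:3].T@D).as_rotvec()/(np.pi/2)).round(4),' tool z fix',round(((T0[2]-s['tool_pos'][2])*-1)/.8,4))
E
python3 -c "
from h import *
fix(q())"
```

```text
t 9.15 bolt~ 19.7 cover~ 102.3 z -1.1 F bin x,y,z -36.5 3.0 25.0 w 21.7 yaw 15.04
turn fix (frac) [-0.0008  0.0137 -0.0011]  tool z fix -0.0013
```

Request:
drive_tool(
  series=[
    [-0.004, 0, -0.001, 0, 0.007, 0, -1],
    [-0.009, 0, -0.001, 0, 0.0137, 0, -1],
    [-0.009, 0.002, -0.001, 0, 0.0137, 0, -1],
    [-0.009, 0.005, -0.001, 0, 0.0137, 0, -1],
    [-0.009, 0.005, -0.001, 0, 0.0137, 0, -1],
    [-0.006, 0.005, -0.001, 0, 0.0137, 0, -1],
    [-0.003, 0.005, -0.001, 0, 0.0137, 0, -1],
    [-0.001, 0.005, -0.001, 0, 0.0137, 0, -1],
    [0.001, 0.005, -0.001, 0, 0.0137, 0, -1],
    [0.001, 0.005, -0.001, 0, 0.0137, 0, -1],
  ],
  squeeze=40,
)

```text
clock: 10.4
tool_pos: [0.5647, -0.1121, 0.1775]
ee_rot: [-0.001, 0.991, 0.131, -0.003]
ft_force: [-10.2, 0.0, -4.3]
gripper_width: 0.249
```

```bash
python3 -c "
from h import *
fix(q())"
```

```text
t 10.4 bolt~ 18.2 cover~ 106.2 z -0.7 F bin x,y,z -9.8 2.7 -4.3 w 21.9 yaw 15.01
turn fix (frac) [-0.0012  0.0031 -0.0015]  tool z fix -0.0009
```

```bash
python3 - <<'E'
from h import *
q()
im=r.get_image('wrist'); cv2.imwrite('pics/w6.png',im)
ims=[cv2.imread(f'pics/w{i}.png')[85:235,270:370] for i in(3,4,5,6)]
cv2.imwrite('pics/cmp.png',cv2.resize(np.hstack(ims),None,fx=2,fy=3,interpolation=cv2.INTER_CUBIC))
E
```

```text
t 10.4 bolt~ 18.2 cover~ 106.2 z -0.7 F bin x,y,z -9.8 2.7 -4.3 w 21.9 yaw 15.01
```

View pics/cmp.png

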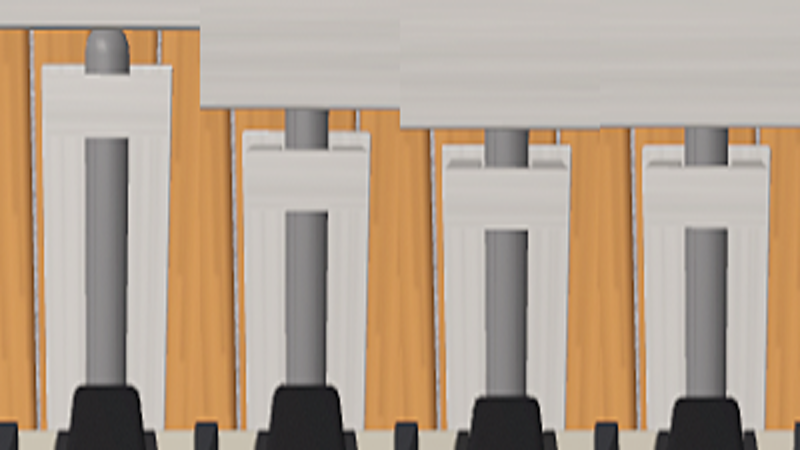

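Comparing the frames (knob edge against bracket), the bolt really sits at about 15 mm, and the tool slipped about 3–4 mm on the knob. I'll raise the grip force and step on.

Request:
drive_tool(
  series=[
    [-0.004, 0, -0.001, 0, 0.002, 0, -1],
    [-0.009, 0, -0.001, 0, 0.003, 0, -1],
    [-0.009, 0.002, -0.001, 0, 0.003, 0, -1],
    [-0.009, 0.005, -0.001, 0, 0.003, 0, -1],
    [-0.009, 0.005, -0.001, 0, 0.003, 0, -1],
    [-0.006, 0.005, -0.001, 0, 0.003, 0, -1],
    [-0.003, 0.005, -0.001, 0, 0.003, 0, -1],
    [0, 0.005, -0.001, 0, 0.003, 0, -1],
    [0.002, 0.005, -0.001, 0, 0.003, 0, -1],
    [0.002, 0.005, -0.001, 0, 0.003, 0, -1],
  ],
  squeeze=60,
)

```text
clock: 11.7
tool_pos: [0.5655, -0.116, 0.1776]
ee_rot: [-0.001, 0.991, 0.13, -0.002]
ft_force: [-8.1, -1.1, -22.0]
gripper_width: 0.246
```

```bash
python3 -c "
from h import *
fix(q())"
```

```text
t 11.7 bolt~ 18.0 cover~ 110.1 z -0.6 F bin x,y,z -8.1 1.0 -22.0 w 21.6 yaw 14.97
turn fix (frac) [-0.0017  0.0026 -0.0018]  tool z fix -0.0008
```

Stopped at the same depth, so that is the strip face. I'll continue with the steps.

Request:
drive_tool(
  series=[
    [-0.004, 0, 0, 0, 0, 0, -1],
    [-0.009, 0, 0, 0, 0, 0, -1],
    [-0.009, 0.002, 0, 0, 0, 0, -1],
    [-0.009, 0.005, 0, 0, 0, 0, -1],
    [-0.009, 0.005, 0, 0, 0, 0, -1],
    [-0.006, 0.005, 0, 0, 0, 0, -1],
    [-0.003, 0.005, 0, 0, 0, 0, -1],
    [0, 0.005, 0, 0, 0, 0, -1],
    [0.003, 0.005, 0, 0, 0, 0, -1],
    [0.003, 0.005, 0, 0, 0, 0, -1],
  ],
)

```text
clock: 12.95
tool_pos: [0.5669, -0.1198, 0.1775]
ee_rot: [-0.001, 0.991, 0.13, -0.004]
ft_force: [-9.8, 0.0, -16.6]
gripper_width: 0.249
```

```bash
python3 -c "
from h import *
fix(q())"
```

```text
t 12.95 bolt~ 18.4 cover~ 114.1 z -0.7 F bin x,y,z -9.5 2.6 -16.6 w 21.9 yaw 14.96
turn fix (frac) [-0.002   0.0054 -0.002 ]  tool z fix -0.0008
```

Request:
drive_tool(
  series=[
    [-0.004, 0, 0, 0, 0.002, 0, -1],
    [-0.009, 0, 0, 0, 0.003, 0, -1],
    [-0.009, 0.002, 0, 0, 0.003, 0, -1],
    [-0.009, 0.005, 0, 0, 0.003, 0, -1],
    [-0.009, 0.005, 0, 0, 0.003, 0, -1],
    [-0.006, 0.005, 0, 0, 0.003, 0, -1],
    [-0.003, 0.005, 0, 0, 0.003, 0, -1],
    [0, 0.005, 0, 0, 0.003, 0, -1],
    [0.002, 0.005, 0, 0, 0.003, 0, -1],
    [0.002, 0.005, 0, 0, 0.003, 0, -1],
  ],
)

```text
clock: 14.2
tool_pos: [0.5679, -0.1238, 0.1775]
ee_rot: [-0.001, 0.992, 0.13, -0.004]
ft_force: [-9.7, -1.3, -17.5]
gripper_width: 0.243
```

```bash
python3 -c "
from h import *
fix(q())
cv2.imwrite('pics/w7.png',r.get_image('wrist'))"
```

```text
t 14.2 bolt~ 18.2 cover~ 118.2 z -0.7 F bin x,y,z -9.7 1.3 -17.5 w 21.4 yaw 14.94
turn fix (frac) [-0.0021  0.0047 -0.0023]  tool z fix -0.0008
```

View pics/w7.png

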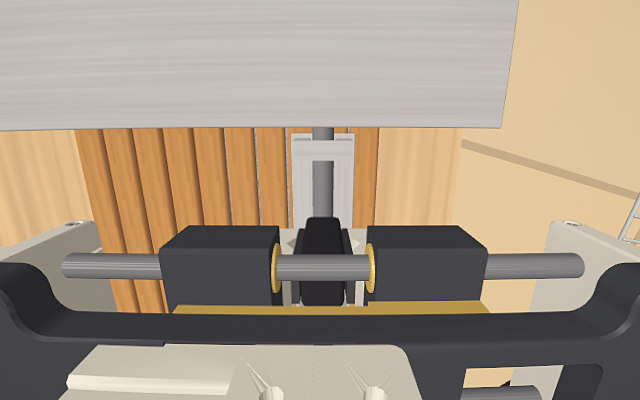

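The cover is following, and the pads hold the knob at (323,217) as before. I'm continuing with 5 mm steps.

Request:
drive_tool(
  series=[
    [-0.004, 0, 0, 0, 0.002, 0, -1],
    [-0.009, 0, 0, 0, 0.003, 0, -1],
    [-0.009, 0.003, 0, 0, 0.003, 0, -1],
    [-0.009, 0.006, 0, 0, 0.003, 0, -1],
    [-0.009, 0.006, 0, 0, 0.003, 0, -1],
    [-0.006, 0.006, 0, 0, 0.003, 0, -1],
    [-0.003, 0.006, 0, 0, 0.003, 0, -1],
    [0, 0.006, 0, 0, 0.003, 0, -1],
    [0.003, 0.006, 0, 0, 0.003, 0, -1],
    [0.003, 0.006, 0, 0, 0.003, 0, -1],
  ],
)

```text
clock: 15.5
tool_pos: [0.5692, -0.1286, 0.1775]
ee_rot: [-0.001, 0.992, 0.13, -0.004]
ft_force: [-11.1, -1.5, -15.4]
gripper_width: 0.247
```

```bash
python3 -c "
from h import *
fix(q())"
```

```text
t 15.5 bolt~ 18.3 cover~ 123.2 z -0.7 F bin x,y,z -11.1 1.5 -15.4 w 21.8 yaw 14.91
turn fix (frac) [-0.0024  0.0046 -0.0026]  tool z fix -0.0009
```

Request:
drive_tool(
  series=[
    [-0.004, 0, 0, 0, 0.002, 0, -1],
    [-0.009, 0, 0, 0, 0.003, -0.002, -1],
    [-0.009, 0.003, 0, 0, 0.003, -0.002, -1],
    [-0.009, 0.006, 0, 0, 0.003, -0.002, -1],
    [-0.009, 0.006, 0, 0, 0.003, -0.002, -1],
    [-0.006, 0.006, 0, 0, 0.003, -0.002, -1],
    [-0.003, 0.006, 0, 0, 0.003, -0.002, -1],
    [0, 0.006, 0, 0, 0.003, -0.002, -1],
    [0.003, 0.006, 0, 0, 0.003, -0.002, -1],
    [0.003, 0.006, 0, 0, 0.003, -0.002, -1],
  ],
)

```text
clock: 16.75
tool_pos: [0.5705, -0.1333, 0.1775]
ee_rot: [-0.002, 0.991, 0.131, -0.004]
ft_force: [-11.1, -1.9, -14.6]
gripper_width: 0.244
```

```bash
python3 -c "
from h import *
fix(q())"
```

```text
t 16.75 bolt~ 18.3 cover~ 128.2 z -0.7 F bin x,y,z -11.2 1.1 -14.6 w 21.4 yaw 15.07
turn fix (frac) [-0.0026  0.0047 -0.0008]  tool z fix -0.0008
```

Request:
drive_tool(
  series=[
    [-0.004, 0, 0, 0, 0.002, 0, -1],
    [-0.009, 0, 0, 0, 0.003, 0, -1],
    [-0.009, 0.003, 0, 0, 0.003, 0, -1],
    [-0.009, 0.006, 0, 0, 0.003, 0, -1],
    [-0.009, 0.006, 0, 0, 0.003, 0, -1],
    [-0.006, 0.006, 0, 0, 0.003, 0, -1],
    [-0.003, 0.006, 0, 0, 0.003, 0, -1],
    [0, 0.006, 0, 0, 0.003, 0, -1],
    [0.003, 0.006, 0, 0, 0.003, 0, -1],
    [0.003, 0.006, 0, 0, 0.003, 0, -1],
  ],
)

```text
clock: 18.0
tool_pos: [0.5714, -0.1364, 0.1775]
ee_rot: [-0.003, 0.991, 0.131, -0.004]
ft_force: [-14.5, 9.9, -11.1]
gripper_width: 0.249
```

```bash
python3 -c "
from h import *
fix(q())"
```

```text
t 18.0 bolt~ 18.3 cover~ 131.4 z -0.7 F bin x,y,z -11.4 13.3 -11.1 w 21.9 yaw 15.05
turn fix (frac) [-0.0044  0.0049 -0.001 ]  tool z fix -0.0009
```

At 131.4 mm there's a new 13 N sideways force. I'll look before moving on.

```bash
python3 - <<'E'
from h import *
q()
im=r.get_image('wrist'); cv2.imwrite('pics/w8.png',im); b=r.get_image('side');cv2.imwrite('pics/side8.png',cv2.resize(b[150:290,245:425],None,fx=4,fy=4,interpolation=cv2.INTER_CUBIC))
E
```

```text
t 18.0 bolt~ 18.3 cover~ 131.4 z -0.7 F bin x,y,z -11.4 13.3 -11.1 w 21.9 yaw 15.05
```

View pics/w8.png

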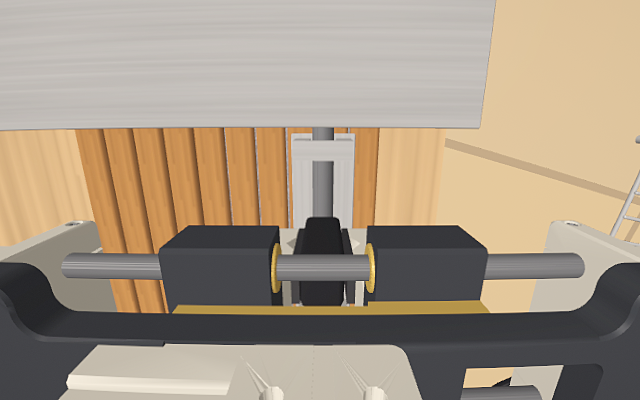

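View pics/side8.png

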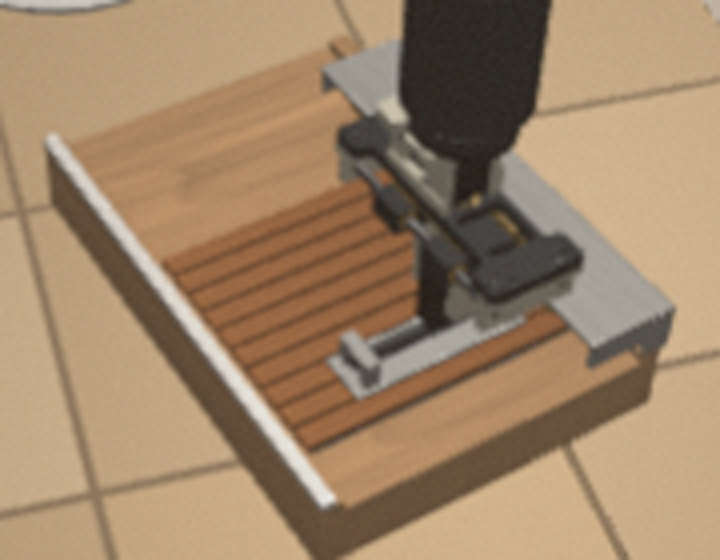

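Request:
drive_tool(
  series=[
    [-0.004, 0, 0, 0, 0.002, 0, -1],
    [-0.008, 0, 0, 0, 0.004, 0, -1],
    [-0.012, 0, 0, -0.002, 0.004, 0, -1],
    [-0.015, 0, 0, -0.004, 0.004, 0, -1],
    [-0.015, 0, 0, -0.004, 0.004, 0, -1],
    [-0.015, 0.001, 0, -0.004, 0.004, 0, -1],
    [-0.015, 0.002, 0, -0.004, 0.004, 0, -1],
    [-0.015, 0.003, 0, -0.004, 0.004, 0, -1],
    [-0.015, 0.003, 0, -0.004, 0.004, 0, -1],
    [-0.015, 0.003, 0, -0.004, 0.004, 0, -1],
  ],
)

```text
clock: 19.35
tool_pos: [0.5602, -0.1393, 0.1776]
ee_rot: [-0.002, 0.991, 0.131, -0.001]
ft_force: [-5.1, 19.0, -17.5]
gripper_width: 0.25
```

```bash
python3 -c "
from h import *
fix(q())"
```

```text
t 19.35 bolt~ 6.7 cover~ 131.2 z -0.6 F bin x,y,z 0.1 19.6 -17.5 w 22.0 yaw 15.05
turn fix (frac) [-0.0026  0.0003 -0.001 ]  tool z fix -0.0008
```

The cover is blocked even with the bolt drawn back, so this is its end stop at 0.17. The cover therefore started at about 0.039, and the rail geometry agrees (knob at bin y ≈ +20 mm). My probes so far covered 0.141–0.17, so the pocket lies below that. I'm probing back down.

Request:
drive_tool(
  series=[
    [0, -0.012, 0.001, 0, 0, 0, -1],
    [0, -0.024, 0.001, 0, 0, 0, -1],
    [0, -0.036, 0.001, 0, 0, 0, -1],
    [0, -0.043, 0.001, 0, 0, 0, -1],
    [0, -0.043, 0.001, 0, 0, 0, -1],
    [0.004, -0.043, 0.001, 0, 0, 0, -1],
    [0.008, -0.043, 0.001, 0, 0, 0, -1],
    [0.012, -0.043, 0.001, 0, 0, 0, -1],
    [0.017, -0.043, 0.001, 0, 0, 0, -1],
    [0.017, -0.043, 0.001, 0, 0, 0, -1],
  ],
)

```text
clock: 20.6
tool_pos: [0.5626, -0.1034, 0.1773]
ee_rot: [-0.002, 0.991, 0.131, -0.003]
ft_force: [-11.4, -0.9, 0.0]
gripper_width: 0.247
```

```bash
python3 -c "
from h import *
fix(q())"
```

```text
t 20.6 bolt~ 18.4 cover~ 97.2 z -0.9 F bin x,y,z -11.3 2.1 0.0 w 21.7 yaw 15.04
turn fix (frac) [-0.0025  0.0031 -0.0012]  tool z fix -0.0011
```

Blocked at 0.136. Next step down.

Request:
drive_tool(
  series=[
    [-0.004, 0, 0, 0, 0.002, 0, -1],
    [-0.009, 0, 0, 0, 0.003, 0, -1],
    [-0.009, -0.003, 0, 0, 0.003, 0, -1],
    [-0.009, -0.006, 0, 0, 0.003, 0, -1],
    [-0.009, -0.006, 0, 0, 0.003, 0, -1],
    [-0.006, -0.006, 0, 0, 0.003, 0, -1],
    [-0.003, -0.006, 0, 0, 0.003, 0, -1],
    [0, -0.006, 0, 0, 0.003, 0, -1],
    [0.003, -0.006, 0, 0, 0.003, 0, -1],
    [0.003, -0.006, 0, 0, 0.003, 0, -1],
  ],
)

```text
clock: 21.85
tool_pos: [0.5612, -0.0989, 0.1774]
ee_rot: [-0.002, 0.991, 0.131, -0.003]
ft_force: [-11.9, -3.1, -0.5]
gripper_width: 0.246
```

```bash
python3 -c "
from h import *
fix(q())"
```

```text
t 21.85 bolt~ 18.3 cover~ 92.5 z -0.8 F bin x,y,z -12.3 0.1 -0.5 w 21.7 yaw 15.01
turn fix (frac) [-0.0028  0.0034 -0.0014]  tool z fix -0.001
```

Request:
drive_tool(
  series=[
    [-0.004, 0, 0, 0, 0.002, 0, -1],
    [-0.009, 0, 0, 0, 0.003, 0, -1],
    [-0.009, -0.003, 0, 0, 0.003, 0, -1],
    [-0.009, -0.006, 0, 0, 0.003, 0, -1],
    [-0.009, -0.006, 0, 0, 0.003, 0, -1],
    [-0.006, -0.006, 0, 0, 0.003, 0, -1],
    [-0.003, -0.006, 0, 0, 0.003, 0, -1],
    [0, -0.006, 0, 0, 0.003, 0, -1],
    [0.003, -0.006, 0, 0, 0.003, 0, -1],
    [0.003, -0.006, 0, 0, 0.003, 0, -1],
  ],
)

```text
clock: 23.1
tool_pos: [0.5599, -0.0941, 0.1774]
ee_rot: [-0.002, 0.991, 0.13, -0.003]
ft_force: [-12.5, -0.3, -0.1]
gripper_width: 0.244
```

```bash
python3 -c "
from h import *
fix(q())"
```

```text
t 23.1 bolt~ 18.3 cover~ 87.5 z -0.8 F bin x,y,z -12.2 3.0 -0.1 w 21.5 yaw 14.98
turn fix (frac) [-0.0033  0.0036 -0.0017]  tool z fix -0.001
```

Request:
drive_tool(
  series=[
    [-0.004, 0, 0, 0, 0.002, 0, -1],
    [-0.009, 0, 0, -0.002, 0.003, -0.002, -1],
    [-0.009, -0.003, 0, -0.002, 0.003, -0.002, -1],
    [-0.009, -0.006, 0, -0.002, 0.003, -0.002, -1],
    [-0.009, -0.006, 0, -0.002, 0.003, -0.002, -1],
    [-0.006, -0.006, 0, -0.002, 0.003, -0.002, -1],
    [-0.003, -0.006, 0, -0.002, 0.003, -0.002, -1],
    [0, -0.006, 0, -0.002, 0.003, -0.002, -1],
    [0.003, -0.006, 0, -0.002, 0.003, -0.002, -1],
    [0.003, -0.006, 0, -0.002, 0.003, -0.002, -1],
  ],
)

```text
clock: 24.35
tool_pos: [0.5589, -0.0894, 0.1774]
ee_rot: [-0.001, 0.991, 0.132, -0.003]
ft_force: [-11.6, -1.3, -0.0]
gripper_width: 0.246
```

```bash
python3 -c "
from h import *
fix(q())"
```

```text
t 24.35 bolt~ 18.5 cover~ 82.7 z -0.8 F bin x,y,z -11.5 1.7 -0.0 w 21.6 yaw 15.14
turn fix (frac) [-0.0016  0.0036 -0.    ]  tool z fix -0.001
```

Request:
drive_tool(
  series=[
    [-0.004, 0, 0, 0, 0.002, 0, -1],
    [-0.009, 0, 0, 0, 0.003, 0, -1],
    [-0.009, -0.003, 0, 0, 0.003, 0, -1],
    [-0.009, -0.006, 0, 0, 0.003, 0, -1],
    [-0.009, -0.006, 0, 0, 0.003, 0, -1],
    [-0.006, -0.006, 0, 0, 0.003, 0, -1],
    [-0.003, -0.006, 0, 0, 0.003, 0, -1],
    [0, -0.006, 0, 0, 0.003, 0, -1],
    [0.003, -0.006, 0, 0, 0.003, 0, -1],
    [0.003, -0.006, 0, 0, 0.003, 0, -1],
  ],
)

```text
clock: 25.6
tool_pos: [0.56, -0.0839, 0.1774]
ee_rot: [-0.001, 0.991, 0.132, -0.001]
ft_force: [-4.2, 1.9, -6.1]
gripper_width: 0.247
```

```bash
python3 -c "
from h import *
fix(q())"
```

```text
t 25.6 bolt~ 21.0 cover~ 77.7 z -0.8 F bin x,y,z -3.5 3.0 -6.1 w 21.8 yaw 15.15
turn fix (frac) [-0.0018  0.0007  0.0001]  tool z fix -0.001
```

The bolt ran to 21 mm (command limit) with only about 3 N, so the pocket is at cover ≈ 0.116. I'm pushing it home.

Request:
drive_tool(
  series=[
    [0.005, 0, 0, 0, 0, 0, -1],
    [0.01, 0, 0, 0, 0, 0, -1],
    [0.015, 0, 0, 0, 0, 0, -1],
    [0.02, 0, 0, 0, 0, 0, -1],
    [0.025, 0, 0, 0, 0, 0, -1],
    [0.03, 0, 0, 0, 0, 0, -1],
    [0.034, 0, 0, 0, 0, 0, -1],
    [0.037, 0, 0, 0, 0, 0, -1],
    [0.038, 0, 0, 0, 0, 0, -1],
    [0.038, 0, 0, 0, 0, 0, -1],
  ],
)

```text
clock: 26.85
tool_pos: [0.5874, -0.0749, 0.1774]
ee_rot: [-0.002, 0.991, 0.132, -0.002]
ft_force: [-12.6, 8.4, 1.9]
gripper_width: 0.251
```

```bash
python3 -c "
from h import *
fix(q())
cv2.imwrite('pics/w9.png',r.get_image('wrist'))"
```

```text
t 26.85 bolt~ 49.8 cover~ 76.2 z -0.8 F bin x,y,z -10.0 11.4 1.9 w 22.1 yaw 15.16
turn fix (frac) [-0.0031  0.0026  0.0002]  tool z fix -0.001
```

View pics/w9.png

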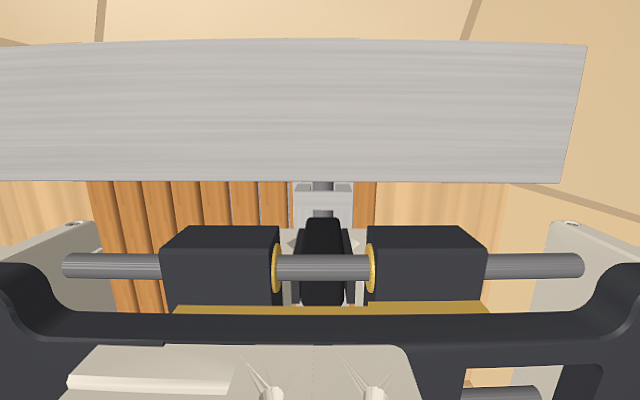

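The tool is at 49.8 mm with 10 N on it. Because of the earlier slip, the bolt itself may be a few mm short, so I'll push further until it stops hard.

Request:
drive_tool(
  series=[
    [0.002, 0, 0, 0, 0, 0, -1],
    [0.004, 0, 0, 0, 0.002, 0, -1],
    [0.006, 0, 0, 0, 0.003, 0, -1],
    [0.008, 0, 0, 0, 0.003, 0, -1],
    [0.01, 0, 0, 0, 0.003, 0, -1],
    [0.011, 0, 0, 0, 0.003, 0, -1],
    [0.011, 0, 0, 0, 0.003, 0, -1],
    [0.011, 0, 0, 0, 0.003, 0, -1],
    [0.011, 0, 0, 0, 0.003, 0, -1],
    [0.011, 0, 0, 0, 0.003, 0, -1],
  ],
)

```text
clock: 28.15
tool_pos: [0.5899, -0.0739, 0.1773]
ee_rot: [-0.002, 0.991, 0.131, -0.006]
ft_force: [-27.5, 0.6, 13.7]
gripper_width: 0.244
```

```bash
python3 -c "
from h import *
fix(q())
cv2.imwrite('pics/w10.png',r.get_image('wrist'))
cv2.imwrite('pics/cmp2.png',cv2.resize(np.hstack([cv2.imread(f'pics/w{i}.png')[165:315,250:390] for i in(9,10)]),None,fx=2.8,fy=3.5))"
```

```text
t 28.15 bolt~ 52.5 cover~ 75.9 z -0.9 F bin x,y,z -26.4 7.7 13.7 w 21.5 yaw 15.1
turn fix (frac) [-0.0041  0.0071 -0.0004]  tool z fix -0.0012
```

View pics/cmp2.png

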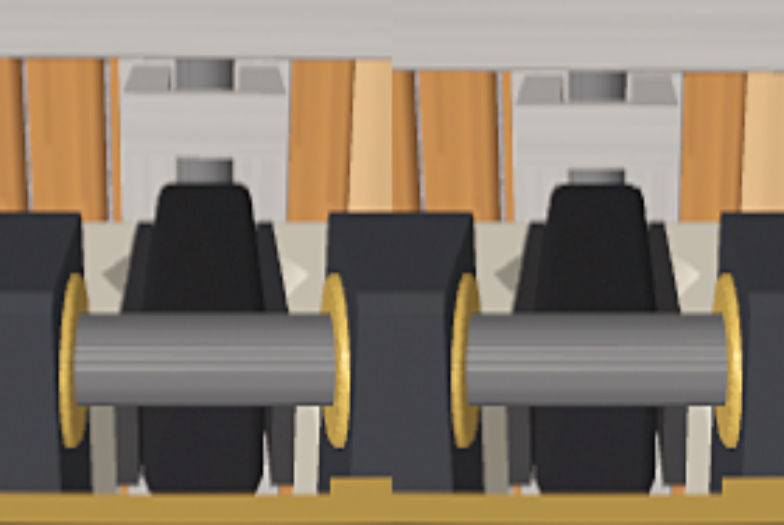

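The bolt came to a firm stop: the tool only gained 2.7 mm of the 8.8 mm commanded, at 26 N with no new slip. I'm relaxing and opening the gripper.

Request:
drive_tool(
  series=[
    [0, 0, 0, 0, 0.003, 0, -1],
    [0, 0, 0, 0, 0.005, 0, -1],
    [0, 0, 0, 0, 0.005, 0, -0.3],
    [0, 0, 0, 0, 0.005, 0, 0],
    [0, 0, 0, 0, 0.005, 0, 0.3],
    [0, 0, 0, 0, 0.005, 0, 0.6],
    [0, 0, 0, 0, 0.005, 0, 0.6],
    [0, 0, 0, 0, 0.005, 0, 0.6],
    [0, 0, 0, 0, 0.005, 0, 0.6],
    [0, 0, 0, 0, 0.005, 0, 0.6],
  ],
)

```text
clock: 29.45
tool_pos: [0.5899, -0.0739, 0.1772]
ee_rot: [-0.003, 0.991, 0.131, -0.002]
ft_force: [-0.1, 0.4, -0.2]
gripper_width: 0.794
```

```bash
python3 -c "
from h import *
fix(q())"
```

```text
t 29.45 bolt~ 52.5 cover~ 75.9 z -1.0 F bin x,y,z 0.0 0.4 -0.2 w 69.8 yaw 15.1
turn fix (frac) [-0.0041  0.0021 -0.0004]  tool z fix -0.0012
```

Released with no force left. I'll lift clear and move back a little so the camera can see the knob.

Request:
drive_tool(
  series=[
    [0, 0, -0.03, 0, 0, 0, 0.6],
    [0, 0, -0.07, 0, 0, 0, 0.6],
    [0, 0, -0.11, 0, 0, 0, 0.6],
    [0, 0, -0.143, 0, 0, 0, 0.6],
    [0, 0, -0.143, 0, 0, 0, 0.6],
    [0, 0, -0.143, 0, 0, 0, 0.6],
    [0, 0, -0.143, 0, 0, 0, 0.6],
    [0, 0, -0.143, 0, 0, 0, 0.6],
    [0, 0, -0.143, 0, 0, 0, 0.6],
    [0, 0, -0.143, 0, 0, 0, 0.6],
  ],
)

```text
clock: 30.7
tool_pos: [0.5904, -0.0746, 0.2915]
ee_rot: [-0.003, 0.991, 0.131, -0.002]
ft_force: [-0.3, 0.0, -0.4]
gripper_width: 0.801
```

```bash
python3 - <<'E'
from h import *
s=q(); im=r.get_image('wrist'); cv2.imwrite('pics/w11.png',im); cv2.imwrite('pics/side11.png',r.get_image('side'))
E
```

```text
t 30.7 bolt~ 52.9 cover~ 76.6 z 113.3 F bin x,y,z -0.3 0.1 -0.4 w 70.5 yaw 15.1
```

View pics/w11.png

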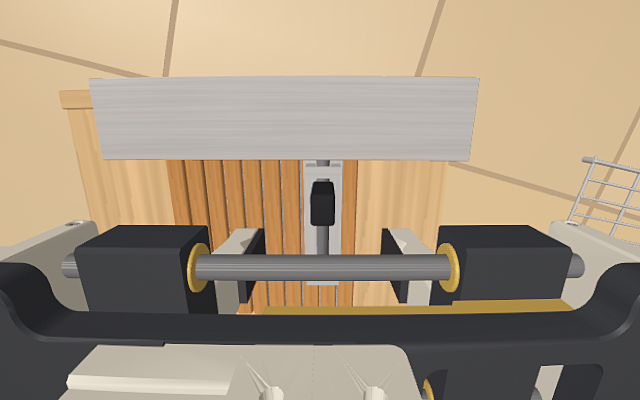

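View pics/side11.png

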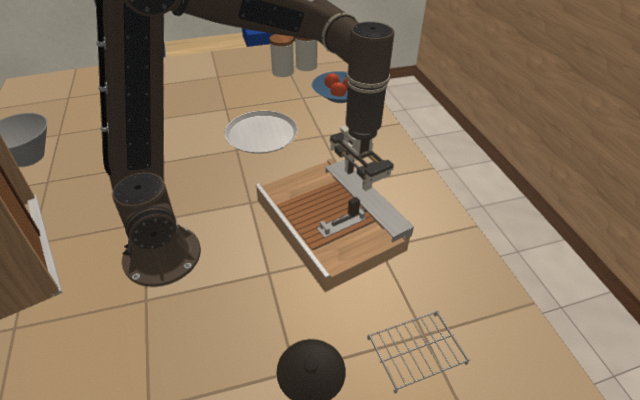

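```bash
python3 - <<'E'
from h import *
im=cv2.imread('pics/w11.png'); cv2.imwrite('pics/w11c.png',cv2.resize(im[145:245,270:370],None,fx=6,fy=6,interpolation=cv2.INTER_CUBIC))
E
```

```text
(no output)
```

View pics/w11c.png

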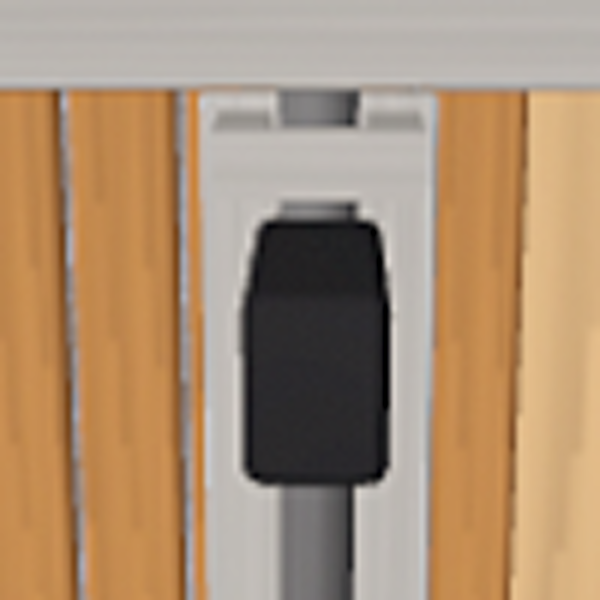

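```bash
python3 - <<'E'
from h import *
s=r.read_state(); c=cam('wrist',s)
k=onz(c,318/6+270-.4,389/6+145-.4,.15); k0=np.array([0.5192579,-0.01420489,.15])
b=np.array([np.cos(A0),np.sin(A0),0]); y=np.array([-b[1],b[0],0])
e=onz(c,320,145+87/6-.4,.105); e0=np.array([.63/.63*0.563799,.150556,.105])
print('bolt',(k-k0)@b,'cover move',-(k-k0)@y,'hood edge x now/then',e@b,e0@b, 'knob-hood',(k-e)@b,(k0-e0)@b)
print(s['dq'].round(4))
E
```

```text
bolt 0.04859700874216044 cover move 0.07623056379582821 hood edge x now/then 0.5834775822945917 0.58355182110271 knob-hood -0.03735585195902181 -0.0860270995093006
[ 0.0009 -0.0014 -0.0004  0.0011  0.0006 -0.0014]
```

By camera, the bolt has travelled 48.6 mm from its start, and the rest of the scene is undisturbed. With 30 s left, I'll confirm it is seated with a gentle push on the back of the knob, using closed fingers.

Request:
drive_tool(
  series=[
    [-0.02, 0, 0, 0, 0, 0, -1],
    [-0.04, 0, 0, 0, 0, 0, -1],
    [-0.055, 0, 0, 0, 0, 0, -1],
    [-0.055, 0, 0, 0, 0, 0, -1],
    [-0.055, 0, 0, 0, 0, 0, -1],
    [-0.055, 0, 0, 0, 0, 0, -1],
    [-0.055, 0, 0, 0, 0, 0, -1],
    [-0.055, 0, 0, 0, 0, 0, -1],
    [-0.055, 0, 0, 0, 0, 0, -1],
    [-0.055, 0, 0, 0, 0, 0, -1],
  ],
  squeeze=20,
)

```text
clock: 32.05
tool_pos: [0.548, -0.086, 0.2917]
ee_rot: [-0.003, 0.991, 0.131, -0.002]
ft_force: [0.5, 0.5, 0.0]
gripper_width: 0.011
```

Request:
drive_tool(
  series=[
    [0, 0, 0.03, 0, 0, 0, -1],
    [0, 0, 0.06, 0, 0, 0, -1],
    [0, 0, 0.09, 0, 0, 0, -1],
    [0, 0, 0.12, 0, 0, 0, -1],
    [0, 0, 0.138, 0, 0, 0, -1],
    [0, 0, 0.138, 0, 0, 0, -1],
    [0, 0, 0.138, 0, 0, 0, -1],
    [0.005, 0, 0.138, 0, 0, 0, -1],
    [0.01, 0, 0.138, 0, 0, 0, -1],
    [0.01, 0, 0.138, 0, 0, 0, -1],
  ],
)

```text
clock: 33.3
tool_pos: [0.5557, -0.0832, 0.1815]
ee_rot: [-0.003, 0.991, 0.131, -0.002]
ft_force: [-0.4, -0.3, 0.6]
gripper_width: 0.003
```

```bash
python3 -c "
from h import *
fix(q())"
```

```text
t 33.3 bolt~ 17.0 cover~ 75.9 z 3.3 F bin x,y,z -0.5 -0.2 0.6 w 0.2 yaw 15.11
turn fix (frac) [-0.004   0.0019 -0.0003]  tool z fix 0.0041
```

Pushing gently to contact (expected near 24 mm), with a few mm of over-travel.

Request:
drive_tool(
  series=[
    [0.002, 0, 0, 0, 0, 0, -1],
    [0.004, 0, 0, 0, 0, 0, -1],
    [0.006, 0, 0, 0, 0, 0, -1],
    [0.008, 0, 0, 0, 0, 0, -1],
    [0.01, 0, 0, 0, 0, 0, -1],
    [0.011, 0, 0, 0, 0, 0, -1],
    [0.012, 0, 0, 0, 0, 0, -1],
    [0.013, 0, 0, 0, 0, 0, -1],
    [0.013, 0, 0, 0, 0, 0, -1],
    [0.013, 0, 0, 0, 0, 0, -1],
  ],
)

```text
clock: 34.55
tool_pos: [0.5611, -0.0818, 0.1813]
ee_rot: [-0.003, 0.991, 0.131, -0.007]
ft_force: [-18.6, -2.3, 13.6]
gripper_width: 0.006
```

```bash
python3 -c "
from h import *
fix(q())"
```

```text
t 34.55 bolt~ 22.7 cover~ 76.0 z 3.1 F bin x,y,z -18.6 2.7 13.6 w 0.5 yaw 15.06
turn fix (frac) [-0.0045  0.0078 -0.0009]  tool z fix 0.0038
```

It meets a firm stop at 18.6 N, right where the knob was expected, so the bolt is home. Retreating.

Request:
drive_tool(
  series=[
    [-0.01, 0, 0, 0, 0.004, 0, -1],
    [-0.02, 0, 0, 0, 0.007, 0, -1],
    [-0.025, 0, 0, 0, 0.007, 0, -1],
    [-0.025, 0, -0.03, 0, 0.007, 0, -1],
    [-0.025, 0, -0.07, 0, 0.007, 0, -1],
    [-0.025, 0, -0.11, 0, 0.007, 0, -1],
    [-0.025, 0, -0.138, 0, 0.007, 0, -1],
    [-0.025, 0, -0.138, 0, 0.007, 0, -1],
    [-0.025, 0, -0.138, 0, 0.007, 0, -1],
    [-0.025, 0, -0.138, 0, 0.007, 0, -1],
  ],
)

```text
clock: 35.8
tool_pos: [0.543, -0.0874, 0.2909]
ee_rot: [-0.003, 0.991, 0.131, -0.002]
ft_force: [-0.4, -0.5, -0.6]
gripper_width: 0.004
```

```bash
python3 - <<'E'
from h import *
s=q(); im=r.get_image('wrist'); cv2.imwrite('pics/w12.png',im); cv2.imwrite('pics/scene12.png',r.get_image('scene'))
E
```

```text
t 35.8 bolt~ 3.7 cover~ 76.7 z 112.7 F bin x,y,z -0.5 -0.4 -0.6 w 0.3 yaw 15.05
```

View pics/w12.png

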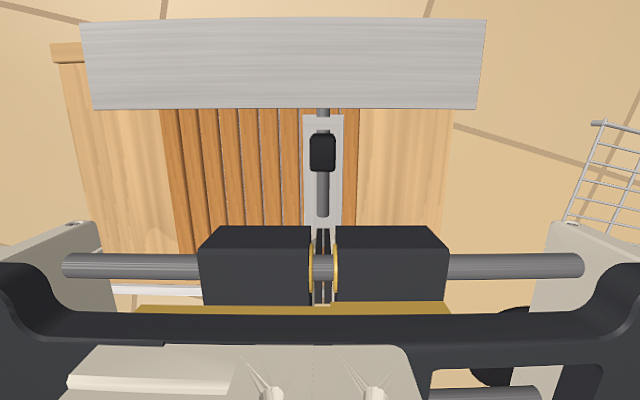

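View pics/scene12.png

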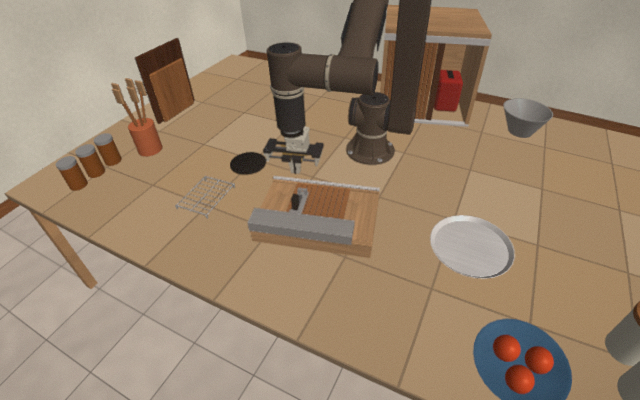

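The knob is at (322,152) in the wrist view, close up against the hood, and the cover lies over the opening. The gripper is well clear, and the pan, lid and rack haven't moved. Handing in.

```bash
python3 -c "
from bench import r
print(r.finish_job())"
```

```text
the job is handed in; nothing more can be done
None
```

The cover is drawn over the bin and the bolt is home in its pocket. I handed the job in at about 36 s, with the gripper about 0.11 m above the knob and touching nothing. The interface gives no verdict.

**How it went:** I gripped the knob, drew the cover along and probed with the bolt. My first probes started too far along, because the cover had started at about 0.039 rather than 0. I only realised this when the cover hit its end stop. Working back down, the bolt ran into the pocket at a cover value of about 0.115.

**Last checks:**
- **Bolt travel:** the camera measured 48.6 mm from the start.
- **Bolt seating:** a gentle push on the back of the knob met a firm stop at 18.6 N, where I expected it.
- **Force after release:** the wrist force was about zero.
- **Scene:** the pan, lid and rack look unmoved. I didn't check the muffin cups, which are hidden under the cover.

**What disagreed:**
- **Strip depth:** the bolt stopped against the strip at about 14–15 mm, not the stated 10 mm or so.
- **Grip slip:** one early push reached 36 N and the grip slipped 3–4 mm on the knob. The camera's bolt reading comes from the knob's position, so the slip doesn't affect it.
- **Bolt's start position:** the travel assumes the bolt started at 0. If the strip really stops it at 10 mm, the bolt would be at about 44 mm, just past the 43 mm needed.

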